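Push the grease gun onto the roller press's tilted nipple and hold it there

ROBOT

A 6-joint arm with a two-finger parallel gripper is mounted at the origin on the work surface. World frame = base frame: x ahead of the robot, y to its left, z up, the work surface at z = 0. Lengths are in m, angles in rad, forces in N, time in s.
With the tool pointing down it reaches from about 0.275 to 0.875 m from the base axis. Payload 12.5 kg.
Tool frame: the origin (TCP) lies at the very end of the fingers, on their centre line; the grasp point (between the pads) lies 19 mm behind it (env.grip_point_offset is the distance from the TCP to the grasp point, in m); z points along the fingers, y is the line along which they close (so a half turn about z gives the same grasp; the last joint's range is limited). The gripper opens to 85 mm and grips with 20 to 120 N. Pads are 22 mm wide; open, the fingers measure 114 mm over their backs; the gripper's body (76 mm by 85 mm) begins 54 mm behind the grasp point. The pads swing forward as they close: fully open they stand 13 mm farther back than shut.
Start: joints at [1.136, 0.351, 1.652, -0, 1.139, -0.085], TCP at [0.188, 0.517, 0.211] pointing down, gripper open.
Joint ranges: [-2.75, 2.75], [-0.79, 2.1], [0.01, 2.65], [-1.57, 4.71], [0.07, 3.14], [-2.87, 2.87]. Speed limits (rad/s): [2.22, 2.22, 2.79, 3.14, 3.14, 3.14].

INTERFACE

Orientations are given as a unit quaternion [x, y, z, w].
In Python, from plant import status, read_camera, camera_model, order, cut_out, pinpoint, env gives the robot as it stands.
- The arm moves only by the tool apply_moves, never from a script. Its argument "motion" is a list of rows, each a list of 7 numbers: the turn, a rotation vector about the tool's x, y, z in units of 0.08 rad (1.0 is 0.08 rad), then the shift along the tool's x, y, z in units of 0.02 m (1.0 is 0.02 m), then the opening, from 0 (shut) to 1 (fully open). In form: [[ax, ay, az, tx, ty, tz, hand], ...]. A call has 1 to 12 rows; each row shifts and turns the commanded pose from where the row before left it, along the tool's axes as they then stand; what a row does not reach is not made up. A row lasts 1/12 s, in which the tool goes at most 41.7 mm and 7.16 degrees, less where a joint would pass 70% of its speed; a pose out of reach is approached as far as the arm can. A call with a number of a shift or a turn outside -1 to 1 is refused whole. A call with a gripper value outside its range is refused whole. The fingers move at their own pace and stop on an object; "squeeze" is the grip in N (left out, the last holds). Time passes only in rows, so rows that do not move let the fingers close. It gives the time, the measured TCP pose, the force, the opening and the grip force at its end, in the units of the state.
- status.state(): the state, without advancing time (a new reading comes with each control period).
- read_camera(name): name is "scene" or "top"; returns the picture (400x640x3 uint8, red, green, blue); there is no depth.
- camera_model(name): a dict with "mtx" (3x3 intrinsics, pixels), "camera_from_world" (4x4, takes a point from world to camera coordinates). Camera axes: x right, y up, looking along -z (the intrinsics and any distortion apply to the point x, -y, -z); pixel columns grow to the right and rows downward; lengths in m; the calibration is good to about 2 mm. A picture is of the moment at which its call begins. camera_model takes no time and is no camera call.
- order.sign_off(): hands the job in; it is judged then, once.
Trained networks look in the newest picture that a camera, given by its name, has taken for a name from the list of things; names that differ only in an ending like _2 or _b are one class to them, and where a whole thing is asked for, a point or a joint stands for the part that bears it (a point fixed in the world has none). Each returns a list of dicts, best first, with "conf" (0 to 1); they miss things now and then, are a little off and sometimes report something else, mostly with a low value. They report only what shows in the picture. A call takes as long as a camera call.
- cut_out(camera, target): "region" (400x640 bool, what is visible of it) and "location" ([column, row] in pixels, amid what is visible of it).
- pinpoint(camera, target): "location" ([column, row] in pixels: a listed point, or the origin of a listed thing).
The state is a dict: "t": time; "joints": joint angles; "joint_vel": joint speeds; "joint_efforts": joint torques, N m; "position": TCP position; "ee_rot": TCP orientation; "contact_force": force on the tool from outside, world axes, zero at the start; "ft_torque": the same for the moment, N m; "opening": finger opening in m; "gripper_force": force on a finger pad.
Only numpy, scipy, OpenCV 4.12 (cv2) and the standard library are available. Lean on these libraries where they do the work, as an engineer would, in place of code of your own. Each camera call takes 0.05 s, during which the arm holds its last target. There are 200 camera calls.

TASK

The small bench roller press in the book-repair shop needs greasing. Take the red push-type grease gun out of its stand and, using its nose as a stylus, push the recessed red relief button on the press's grey block fully in, then let it come back out. Then push the gun squarely onto the tilted nipple beside the button until it snaps and its nose is fully home on the brass seat, and finish while still gripping it and holding it pressed home against the spring; leave everything else on the table where it is.

Things in the scene. Friction and masses are not known exactly. Their poses are not given: they have to be found in the camera images.
- gun_grip (a point): Grip centre of the rigid grease gun, 105 mm long, 0.15 to 0.3 kg, upright in its stand, nose down. Its z axis runs nose to cap: steel nose dia 20 mm, 30 mm long; dark collar dia 32 from 30 to 35 mm; red barrel dia 26 from 35 to 95 mm (grip here); black cap dia 30 from 95 to 105 mm. This point is on its axis, half-way up the barrel, 65 mm from the nose end.
- gun_nose (a point): Centre of the flat end face of the gun's nose, on its axis, 65 mm below gun_grip; same axes. The nose is hollow: a round mouth 12 mm in diameter and 3 mm deep, then a chamber 16 mm in diameter that ends in a flat 18 mm from the end face.
- stand: Fixed black stand of the gun, a block 70 x 70 mm, 40 mm high, with an upright hole 25 mm in diameter through its centre. The gun's nose hangs in it with 2.5 mm play all round, the collar resting on the top, the nose end 10 mm above the table. Origin: centre of its underside, z up.
- block: Grey block on the fixed press, 70 (x) x 130 (y) x 45 mm; origin: centre of its underside, 10 mm above the table, z up. Its x axis points to the rollers, whose blue frame begins 77 mm from the origin and is 125 mm high over the table. On its top: the button's recess at y = +35 mm, the nipple at y = -35 mm.
- recess (a point): Centre of the mouth of the button's recess, in the flat top face of the block, 55 mm above the table; z up. The round recess is 28 mm in diameter and the gun's nose enters it with 4 mm play all round; the red relief button in it is 25 mm in diameter, its flat top 6 mm below the mouth.
- relief (a joint): How far the relief button is pushed in, straight down, m: 0 out, 0.005 fully in. Its spring takes about 2 N to start and 7 N fully in; it comes back by itself.
- nipple_seat (a point): Centre of the brass seat face (dia 24 mm) of the fixed grease nipple, on its axis, 18 mm above the block's top. z is the nipple's axis, pointing outwards: it leans 0.50 rad (29 degrees) from vertical to the block's -x side, away from the rollers. The gun is fully home when its nose end lies on this face, square to it. It need not be turned to any angle about the axis.
- nipple_tip (a point): Tip of the round-ended brass pin (dia 8 mm) at the nipple's end, when out, on the axis 24 mm from the seat; same axes. Below it a bulge 15 mm across, 11 mm from the seat (two sprung balls), and a stem dia 9 mm. The gun's mouth meets the balls about 14 mm from the seat, takes 5 to 10 N to enter, and snaps over them, drawn on by them, 8 to 4 mm from the seat. Unheld, it sags crooked off the seat.
- pin (a joint): How far the nipple's sprung pin is pushed in, m: 0 out, 0.005 to 0.006 when the gun is fully home on the seat. It moves only over the last 6 mm of the gun's way, with the gun. Spring 4 N to start, about 9 N fully home; it pushes the gun off the seat unless the gun is held.

How it is judged:
By the outcome, as a careful person would: the job done as asked, in the order asked, and still so for the second after the job is handed in, while the arm keeps its last pose, push and grip.
It also fails if it takes over 51 s, if anything falls off the work surface, if the arm or the gripper's body presses on something with over 40 N, if the wrist force passes 120 N, or if a joint passes its speed limit or range.

## Working session

There is one attempt and no reset: what is moved stays moved. The work goes in short steps, Python scripts to look and compute and a tool call to move; the robot and the scene stay as the last step left them, time stands still between calls to the robot, and variables do not carry over. Pictures are saved under pics/ and viewed, at most 10 in all, crops included, and the job is handed in when it is done.

Besides the shell and the picture viewer there is one more tool, called after "Emit:" as name(argument=value, ...), one argument or row to a line, values as JSON. apply_moves: Moves the arm, as the interface text tells. Its arguments: {"type":"object","properties":{"motion":{"type":"array"},"squeeze":{"type":"number"}},"required":["motion"]}

```bash
mkdir -p pics; ls
cat > h.py <<'E'
import numpy as np, cv2
from plant import status, read_camera, camera_model, order, cut_out, pinpoint, env
from scipy.spatial.transform import Rotation as R
from scipy.optimize import least_squares
def proj(cam,P):
    m=camera_model(cam); P=np.atleast_2d(P); T=np.array(m["camera_from_world"])
    c=P@T[:3,:3].T+T[:3,3]; c=c*[1,-1,-1]
    p=c@np.array(m["mtx"]).T; return p[:,:2]/p[:,2:]
def tri(obs,z=None):
    f=lambda P: np.concatenate([proj(c,P)[0]-uv for c,uv in obs]+([[ (P[2]-z)*3000]] if z is not None else []))
    s=least_squares(f,[0.5,0,0.05]); return s.x,np.abs(s.fun).max()
E
python3 - <<'E'
from h import *
print(status.state(), env.grip_point_offset)
for c in("scene","top"):
    cv2.imwrite(f"pics/{c}0.png",read_camera(c)[:,:,::-1]); m=camera_model(c); print({k:v for k,v in m.items()})
D={}
for n in("gun_grip","gun_nose","stand","block","recess","nipple_seat","nipple_tip"):
    for c in("scene","top"):
        r=pinpoint(c,n); D[n,c]=r; print(n,c,[(np.round(q["location"],1),round(q["conf"],2)) for q in r[:2]])
    o=[(c,np.array(D[n,c][0]["location"])) for c in("scene","top") if D[n,c]]
    if len(o)==2: print("   ",tri(o))
E
```

```text
pics
{'t': 0.0, 'joints': array([ 1.13641705e+00,  3.51239343e-01,  1.65238748e+00,  5.19349006e-06,
        1.13908654e+00, -8.45925401e-02]), 'joint_vel': array([-1.71296915e-04,  1.03835188e-03, -1.57981927e-05, -1.24777947e-03,
       -9.60093951e-04,  1.49009068e-03]), 'joint_efforts': array([ 8.28967168e-04, -5.06114423e+01, -2.91394383e+01, -7.66705602e-05,
        4.60423616e-03, -6.52701061e-06]), 'position': array([0.18831434, 0.51640381, 0.21077064]), 'ee_rot': array([ 1.74004179e-01,  9.84744755e-01, -5.40991172e-04, -1.46057107e-04]), 'contact_force': array([-0.45255034, -0.83642579,  0.05690313]), 'ft_torque': array([ 0.01661675, -0.02581083,  0.01854696]), 'gripper_force': 0.0, 'opening': 0.08559768639747964} 0.0187
{'mtx': array([[451.8360435 ,   0.        , 319.98858137],
       [  0.        , 451.8360435 , 198.5776369 ],
       [  0.        ,   0.        ,   1.        ]]), 'camera_from_world': array([[-0.74520393,  0.66681832, -0.0049421 ,  0.41072783],
       [-0.43861493, -0.48456553,  0.75684423,  0.13913889],
       [ 0.50228283,  0.56617098,  0.65357661, -1.109
[... 1111 characters left out ...]
(array([280.4, 203.7]), 0.98)]
    (array([0.50034969, 0.0538594 , 0.01400204]), np.float64(2.165468387493547))
recess scene [(array([374.1, 246.8]), 0.73)]
recess top [(array([268.2, 195.6]), 0.73)]
    (array([0.50768475, 0.08570813, 0.05685736]), np.float64(1.6655729585993981))
nipple_seat scene [(array([349. , 214.8]), 0.62), (array([231.9, 183.7]), 0.36)]
nipple_seat top [(array([298.1, 206.9]), 0.47)]
    (array([0.48842054, 0.01133234, 0.06777864]), np.float64(0.9612402772402788))
nipple_tip scene [(array([356.7, 203. ]), 0.83)]
nipple_tip top [(array([295.4, 212.7]), 0.45), (array([430.9, 179.2]), 0.3)]
    (array([0.47456153, 0.01548396, 0.09063681]), np.float64(0.9487391230581466))
```

Run:
```python
import cv2
a=cv2.imread("pics/scene0.png");b=cv2.imread("pics/top0.png")
a=cv2.resize(a[100:300,170:437],(800,600),interpolation=2)
b=cv2.resize(b[130:265,250:460],(800,514),interpolation=2)
cv2.imwrite("pics/s1.png",a);cv2.imwrite("pics/t1.png",b)
```

```text
(no output)
```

View pics/s1.png

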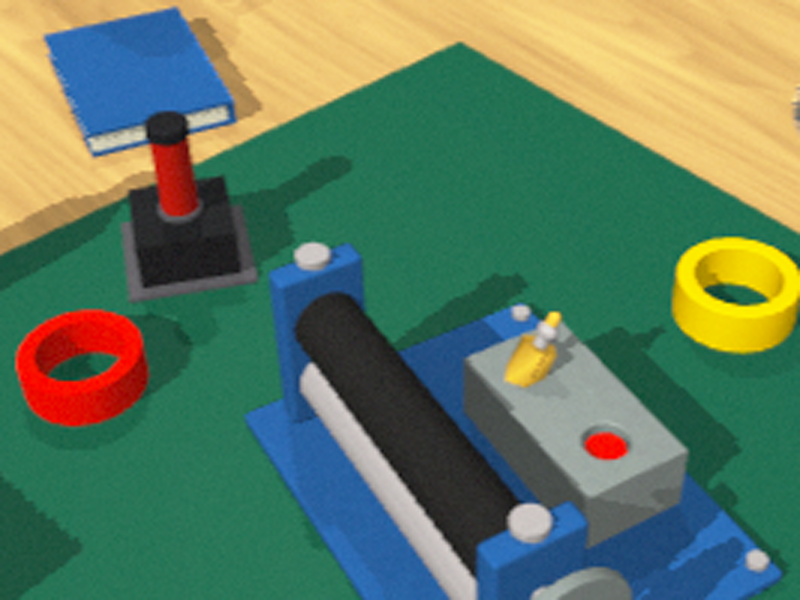

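View pics/t1.png

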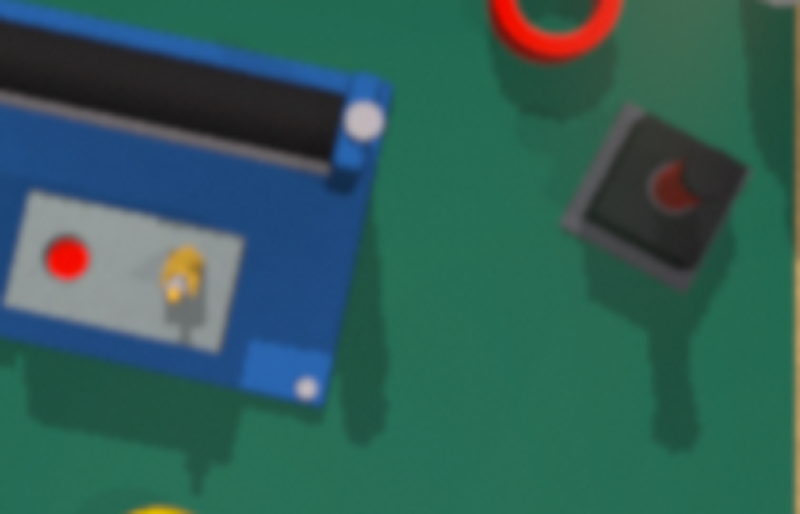

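The scene view shows the gun upright in the stand at about (229,160), the nipple at (349,215) and the red recess at (372,247). The top view agrees, with the recess at (268,198) and the nipple at (297,204). Next I'll fit the rigid models.

```bash
cat > fit.py <<'E'
from h import *
obs=[]
for c in("scene","top"):
    im=read_camera(c); hsv=cv2.cvtColor(im,cv2.COLOR_RGB2HSV)
    for n in("block","recess","nipple_seat","nipple_tip"):
        r=pinpoint(c,n)
        if r: obs.append((c,n,np.array(r[0]["location"])))
    r=cut_out(c,"block")
    if r:
        m=r[0]["region"].astype(np.uint8); print(c,m.sum(),r[0]["conf"])
        np.save(f"blk_{c}.npy",m)
    for n in ("gun_grip","stand"):
        r=cut_out(c,n)
        if r: np.save(f"{n}_{c}.npy",r[0]["region"]); print(n,c,r[0]["location"],r[0]["region"].sum(),r[0]["conf"])
# red button centroid in top
hsv=cv2.cvtColor(read_camera("top"),cv2.COLOR_RGB2HSV)
red=((hsv[...,0]<8)|(hsv[...,0]>172))&(hsv[...,1]>150)&(hsv[...,2]>120)
ys,xs=np.nonzero(red[180:215,255:285]); bt=np.array([xs.mean()+255,ys.mean()+180]); print("button",bt,len(xs))
obs.append(("top","button",bt))
# top-image hand corners of block top (from the crop)
s=800/210
for k,(u,v) in zip([(1,1),(1,-1),(-1,-1),(-1,1)],[(30,190),(245,237),(220,352),(5,308)]):
    obs.append(("top",("c",)+k,np.array([250+u/s,130+v/s])))
for k,(u,v) in zip([(1,-1),(-1,1),(1,1)],[(465,358),(686,452),(588,498)]):
    obs.append(("scene",("c",)+k,np.array([170+u/2.996,100+v/3])))
L={"block":(0,0,0),"recess":(0,.035,.045),"button":(0,.035,.039),"nipple_seat":(0,-.035,.063),"nipple_tip":(-.024*np.sin(.5),-.035,.063+.024*np.cos(.5))}
def w(p,n):
    l=np.array(L[n] if n in L else (.035*n[1],.065*n[2],.045)); return R.from_euler("z",p[2]).apply(l)+[p[0],p[1],.01]
f=lambda p:np.concatenate([proj(c,w(p,n))[0]-uv for c,n,uv in obs])
q=least_squares(f,[.5,.05,-.2],loss="soft_l1"); p=q.x
print("block",p,"recess",w(p,"recess"),"seat",w(p,"nipple_seat"),"tip",w(p,"nipple_tip"))
for (c,n,uv),e in zip(obs,f(p).reshape(-1,2)): print(c,n,e.round(1))
for cc in("scene","top"):
    f2=lambda p:np.concatenate([proj(c,w(p,n))[0]-uv for c,n,uv in obs if c==cc]); print(cc,least_squares(f2,p,loss="soft_l1").x)
# gun: per-camera silhouettes
for c,n in(("scene","gun_grip"),("top","gun_grip"),("scene","gun_nose"),("top","gun_nose"),("scene","stand"),("top","stand")):
    z={"gun_grip":.075,"gun_nose":.01,"stand":0}[n]
    r=pinpoint(c,n)
    for x in r[:1]: print(n,c,x["conf"],tri([(c,np.array(x["location"]))],z)[0])
E
python3 fit.py
```

```text
scene 3215 0.8
gun_grip scene [225.8, 155.7] 478 0.98
stand scene [232.4, 182.2] 1257 0.88
top 1723 0.82
gun_grip top [428.5, 177.1] 266 0.64
stand top [418.8, 184.9] 1079 0.97
button [267.27058824 197.50588235] 85
block [ 0.49880973  0.05032099 -0.19999963] recess [0.50576315 0.08462333 0.055     ] seat [0.49185632 0.01601866 0.073     ] tip [0.48057946 0.01830459 0.09406198]
scene block [-0.9 -0.4]
scene nipple_seat [ 2.  -0.1]
scene nipple_tip [-1.8 -0.3]
top block [ 2.9 -2.3]
top recess [-1.   1.8]
top nipple_seat [-0.2 -0.3]
top nipple_tip [ 0.5 -2.8]
top button [0.2 0.7]
top ('c', 1, 1) [-0.1  0.2]
top ('c', 1, -1) [-0.6  0.5]
top ('c', -1, -1) [-1.   0.5]
top ('c', -1, 1) [-0.7 -0.7]
scene ('c', 1, -1) [-0.2 -0.2]
scene ('c', -1, 1) [ 0.9 -0.6]
scene ('c', 1, 1) [-0.4  0.2]
scene [ 0.49894048  0.05094973 -0.2041576 ]
top [ 0.49866265  0.04981311 -0.19717355]
gun_grip scene 0.85 [ 0.5595034  -0.27510355  0.075     ]
gun_grip top 0.73 [0.50939659 0.08139852 0.075     ]
gun_nose scene 0.91 [ 0.55262556 -0.28290727  0.01      ]
stand top 0.7 [ 5.59326266e-01 -2.77352730e-01  1.59660422e-22]
```

The block fit is consistent to about 1 mm, with yaw −0.20. Next I'll refine the gun and stand with silhouettes.

```bash
cat > gun.py <<'E'
from h import *
from scipy.optimize import minimize
a=np.linspace(0,2*np.pi,24,endpoint=False)
def circ(z,r): return np.c_[r*np.cos(a),r*np.sin(a),np.full(24,z)]
GUN=[np.r_[circ(.03,.016),circ(.035,.016)],np.r_[circ(.035,.013),circ(.095,.013)],np.r_[circ(.095,.015),circ(.105,.015)]]
def sil(c,parts):
    S=4; m=np.zeros((400*S,640*S),np.uint8)
    for P in parts:
        uv=(proj(c,P)+.5)*S; cv2.fillConvexPoly(m,cv2.convexHull(np.round(uv).astype(np.int32)),1)
    return cv2.resize(m.astype(np.float32),(640,400),interpolation=cv2.INTER_AREA)
def score(p,masks,mk):
    return sum(1-np.minimum(sil(c,mk(p)),m).sum()/np.maximum(sil(c,mk(p)),m).sum() for c,m in masks)
def fit(masks,mk,x0,step):
    s=np.vstack([x0]+[np.array(x0)+np.eye(len(x0))[i]*step[i] for i in range(len(x0))])
    q=minimize(score,x0,args=(masks,mk),method="Nelder-Mead",options=dict(initial_simplex=s,maxiter=150,xatol=1e-4,fatol=1e-4)); return q.x,q.fun
E
python3 - <<'E'
from gun import *
M={(n,c):np.load(f"{n}_{c}.npy").astype(np.float32) for n in("gun_grip","stand") for c in("scene","top")}
mk=lambda p:[P+[p[0],p[1],.01] for P in GUN]
for cs in(["scene"],["top"],["scene","top"]):
    print("gun",cs,fit([(c,M["gun_grip",c]) for c in cs],mk,[.557,-.275],[.006,.006]))
B=np.array([[x,y,z] for x in(-.035,.035) for y in(-.035,.035) for z in(0,.04)])
ms=lambda p:[R.from_euler("z",p[2]).apply(B)+[p[0],p[1],0]]
mm=[(c,np.maximum(M["stand",c],0)) for c in("scene","top")]
print("stand",[fit(x,ms,[.558,-.275,-.45],[.006,.006,.1]) for x in (mm[1:],mm)])
E
```

```text
gun ['scene'] (array([ 0.55711124, -0.28275677]), np.float64(0.08535850048065186))
gun ['top'] (array([ 0.55806939, -0.27668836]), np.float64(0.1356242299079895))
gun ['scene', 'top'] (array([ 0.55907763, -0.27856066]), np.float64(0.2618146538734436))
stand [(array([ 0.55503316, -0.26680169, -0.50385981]), np.float64(0.3538091778755188)), (array([ 0.55919347, -0.27142128, -0.33853351]), np.float64(0.6581932902336121))]
```

Emit:
apply_moves(
  motion=[
    [0,0,0,-0.5,-0.5,0,1],
    [0,0,0,-1,-1,0,1],
    [0,0,0,-1,-1,0,1],
    [0,0,0,-1,-1,0,1],
    [0,0,0,-1,-1,0,1],
    [0,0,0,-1,-1,0,1],
    [0,0,0,-1,-1,0,1],
    [0,0,0,-1,-1,0,1],
    [0,0,0,-1,-1,0,1],
    [0,0,0,-1,-1,0,1],
    [0,0,0,-1,-1,0,1],
    [0,0,0,-1,-1,0,1],
  ],
)

```text
t: 2.95
position: [0.3261, 0.2206, 0.2115]
ee_rot: [0.174, 0.985, 0.0, 0.0]
contact_force: [0.5, -0.3, -0.2]
opening: 0.0851
gripper_force: 0.0
```

Emit:
apply_moves(
  motion=[
    [0,0,0,-1,-1,0,1],
    [0,0,0,-1,-1,0,1],
    [0,0,0,-1,-1,0,1],
    [0,0,0,-1,-1,0,1],
    [0,0,0,-1,-1,0,1],
    [0,0,0,-1,-1,0,1],
    [0,0,0,-1,-1,0,1],
    [0,0,0,-1,-1,0,1],
    [0,0,0,-1,-1,0,1],
    [0,0,0,-1,-1,0,1],
    [0,0,0,-1,-1,0,1],
    [0,0,0,-1,-1,0,1],
  ],
)

```text
t: 3.95
position: [0.4693, -0.0874, 0.2114]
ee_rot: [0.174, 0.985, 0.0, 0.0]
contact_force: [-0.3, 0.7, -0.2]
opening: 0.0856
gripper_force: 0.0
```

Emit:
apply_moves(
  motion=[
    [0,0,0,-1,-1,0,1],
    [0,0,0,-1,-1,0,1],
    [0,0,0,-1,-1,0,1],
    [0,0,0,-1,-1,0,1],
    [0,0,0,-1,-1,0,1],
    [0,0,0,-1,-1,0,1],
    [0,0,0,-0.5,-0.5,0,1],
    [0,0,0,0,0,0,1],
    [0,0,0,0,0,0,1],
  ],
)

```text
t: 4.7
position: [0.5463, -0.2527, 0.2108]
ee_rot: [0.174, 0.985, 0.0, -0.0]
contact_force: [-0.2, 0.3, 0.0]
opening: 0.0858
gripper_force: 0.0
```

Emit:
apply_moves(
  motion=[
    [0,0,0,-1,-1,0,1],
    [0,0,0,0,0,1,1],
    [0,0,0,0,0,1,1],
    [0,0,0,0,0,1,1],
    [0,0,0,0,0,1,1],
    [0,0,0,0,0,1,1],
    [0,0,0,0,0,1,1],
    [0,0,0,0,0,1,1],
    [0,0,0,0,0,0.7,1],
    [0,0,0,0,0,0,1],
  ],
)

```text
t: 5.53
position: [0.5568, -0.2762, 0.0547]
ee_rot: [0.174, 0.985, 0.001, -0.002]
contact_force: [-0.5, 0.0, -0.7]
opening: 0.0854
gripper_force: 0.0
```

Run:
```python
from h import *
print(status.state()["position"])
im=read_camera("scene"); im2=read_camera("top")
for c,i,(r0,r1,k0,k1) in(("scene",im,(90,210,160,320)),("top",im2,(120,240,350,510))): cv2.imwrite(f"pics/g_{c}.png",i[r0:r1,k0:k1,::-1])
a=[cv2.imread(f"pics/g_{c}.png") for c in("scene","top")]
cv2.imwrite("pics/g.png",cv2.resize(np.hstack(a),(800,300),interpolation=2))
s=status.state(); M=R.from_quat(s["ee_rot"]); g=s["position"]-M.apply([0,0,env.grip_point_offset])
print(g,M.as_matrix().round(3).tolist())
print({c:proj(c,[g,g+[0,0,.04]]).round(1).tolist() for c in("scene","top")})
for c in("scene","top"):
    r=cut_out(c,"gun_grip"); print(c,[(x["location"],x["conf"],x["region"].sum()) for x in r])
```

```text
[ 0.55675536 -0.27618847  0.05470539]
[ 0.55837851 -0.27745772  0.0764401 ] [[-0.94, 0.342, -0.0], [0.342, 0.94, 0.0], [0.0, 0.0, -1.0]]
{'scene': [[227.9, 156.8], [225.2, 140.6]], 'top': [[430.4, 177.3], [436.1, 174.8]]}
scene [([223.2, 163.3], 0.81, np.int64(248))]
top [([296.6, 199.7], 0.58, np.int64(110))]
```

View pics/g.png

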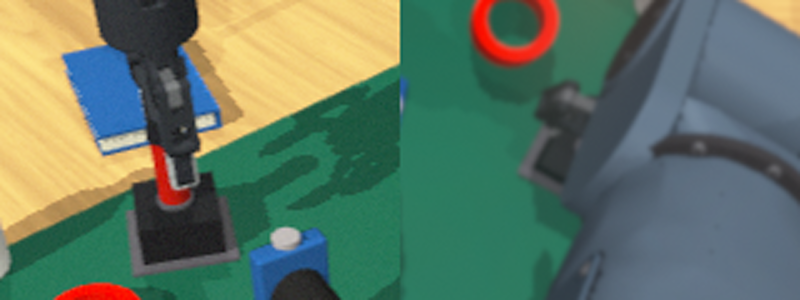

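The left half shows the open fingers straddling the red barrel at about scene (225,163). The top view is hidden by the arm. I'll close the fingers.

Emit:
apply_moves(
  motion=[
    [0,0,0,0,0,0,0],
    [0,0,0,0,0,0,0],
    [0,0,0,0,0,0,0],
    [0,0,0,0,0,0,0],
    [0,0,0,0,0,0,0],
    [0,0,0,0,0,0,0],
    [0,0,0,0,0,0,0],
    [0,0,0,0,0,0,0],
  ],
  squeeze=60,
)

```text
t: 6.4
position: [0.5587, -0.2784, 0.0576]
ee_rot: [0.174, 0.985, -0.0, 0.0]
contact_force: [-1.2, -0.4, 5.5]
opening: 0.0279
gripper_force: 58.7
```

Emit:
apply_moves(
  motion=[
    [0,0,0,0,0,-0.3,0],
    [0,0,0,0,0,-0.6,0],
    [0,0,0,0,0,-1,0],
    [0,0,0,0,0,-1,0],
    [0,0,0,0,0,-1,0],
    [0,0,0,0,0,-1,0],
    [0,0,0,0,0,-1,0],
    [0,0,0,0,0,-1,0],
    [0,0,0,0,0,-0.5,0],
    [0,0,0,0,0,0,0],
    [0,0,0,0,0,0,0],
  ],
  squeeze=100,
)

```text
t: 7.32
position: [0.5582, -0.2781, 0.2051]
ee_rot: [0.174, 0.985, 0.0, -0.0]
contact_force: [0.8, -0.5, -2.3]
opening: 0.0271
gripper_force: 98.3
```

Emit:
apply_moves(
  motion=[
    [0,0,-0.94,0,0,0,0],
    [0,0,-0.93,0,0,0,0],
    [0,0,0,0.2,0.5,0,0],
    [0,0,0,0.36,1,0,0],
    [0,0,0,0.36,1,0,0],
    [0,0,0,0.36,1,0,0],
    [0,0,0,0.36,1,0,0],
    [0,0,0,0.36,1,0,0],
    [0,0,0,0.36,1,0,0],
    [0,0,0,0.36,1,0,0],
    [0,0,0,0.36,1,0,0],
    [0,0,0,0.36,1,0,0],
  ],
)

```text
t: 8.32
position: [0.5276, -0.0766, 0.2042]
ee_rot: [0.101, 0.995, 0.0, -0.001]
contact_force: [1.3, -0.3, -1.6]
opening: 0.0269
gripper_force: 98.4
```

Emit:
apply_moves(
  motion=[
    [0,0,0,0.36,1,0,0],
    [0,0,0,0.36,1,0,0],
    [0,0,0,0.36,1,0,0],
    [0,0,0,0.36,1,0,0],
    [0,0,0,0.36,1,0,0],
    [0,0,0,0.36,1,0,0],
    [0,0,0,0.36,1,0,0],
    [0,0,0,0.2,0.6,0,0],
    [0,0,0,0,0,0,0],
    [0,0,0,0,0,0,0],
  ],
)

```text
t: 9.15
position: [0.5052, 0.0817, 0.2048]
ee_rot: [0.1, 0.995, -0.0, -0.0]
contact_force: [0.2, -0.0, -1.1]
opening: 0.0272
gripper_force: 98.4
```

```bash
cat > hand.py <<'E'
from gun import *
s=status.state(); M=R.from_quat(s["ee_rot"]); P=s["position"]
ims={c:read_camera(c) for c in("scene","top")}
off=env.grip_point_offset
for c in("scene","top"):
    for n in("gun_grip","gun_nose"):
        r=pinpoint(c,n); l={"gun_grip":[0,0,-off],"gun_nose":[0,0,-off+.065]}[n]
        print(n,c,[(np.round(x["location"],1).tolist(),round(x["conf"],2)) for x in r[:2]],"expected",proj(c,P+M.apply(l)).round(1))
r=cut_out("scene","gun_grip"); print([(x["location"],x["conf"],x["region"].sum()) for x in r]); 
if r: np.save("ing.npy",r[0]["region"])
i=ims["scene"]; u,v=proj("scene",P+M.apply([0,0,0]))[0].astype(int)
cv2.imwrite("pics/h%d.png"%int(s["t"]*10),cv2.resize(i[max(v-60,0):v+60,u-80:u+80,::-1],(800,600),interpolation=2)); print(u,v,"pics/h%d.png"%int(s["t"]*10),P)
E
python3 hand.py; ls pics
```

```text
gun_grip scene [] expected [[379.6 166.5]]
gun_nose scene [([379.0, 198.6], 0.82)] expected [[376.3 199.9]]
gun_grip top [] expected [[255.1 191.4]]
gun_nose top [] expected [[260.9 194.5]]
[([377.9, 179.9], 0.65, np.int64(856))]
378 176 pics/h91.png [0.50524942 0.08173497 0.20478714]
g.png
g_scene.png
g_top.png
h91.png
s1.png
scene0.png
t1.png
top0.png
```

View pics/h91.png

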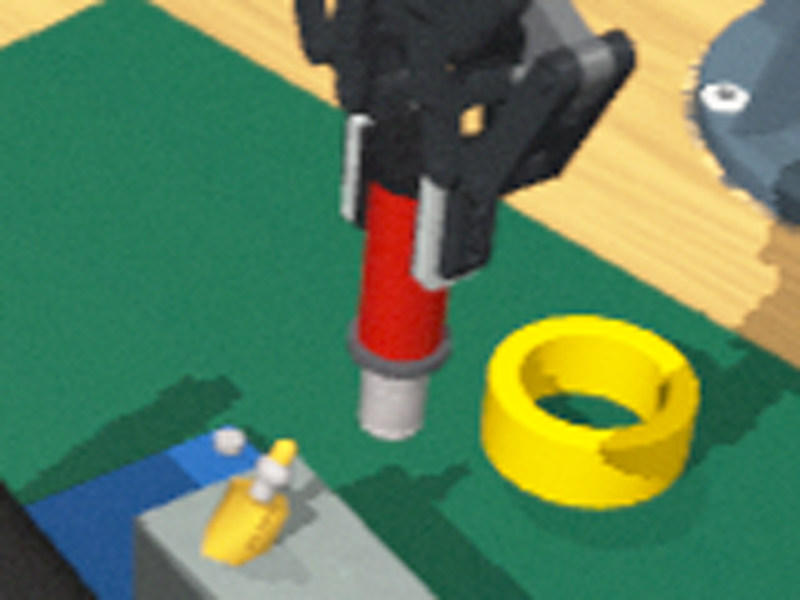

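The gun hangs straight in the hand. Its nose end is near scene (376.5,201.5), where (376.3,199.9) was expected. I'll fit its offset in the hand.

```bash
cat > inh.py <<'E'
from gun import *
NOSE=np.r_[circ(0,.010),circ(.03,.010)]
def fitin(maskfile,v0,s,cut=True):
    Mr=R.from_quat(s["ee_rot"]); P=s["position"]
    m=np.load(maskfile).astype(np.float32); m[:v0]=0
    def mk(q): # q mm: dx,dz, deg tilt ; gun frame: z nose->cap = -tool z, about grip point
        A=R.from_euler("x",np.pi)
        T=R.from_euler("y",np.radians(q[2]))
        return [P+Mr.apply(T.apply(A.apply(G-[0,0,.065]))+[q[0]/1e3,(q[3] if len(q)>3 else 0)/1e3,-env.grip_point_offset+q[1]/1e3]) for G in GUN[:2]+[NOSE]]
    def sc(q):
        x=sil("scene",mk(q)); x[:v0]=0; return 1-np.minimum(x,m).sum()/np.maximum(x,m).sum()
    for n in (2,3,4):
        x0=np.zeros(n); sx=np.vstack([x0]+[np.eye(n)[i]*3 for i in range(n)])
        q=minimize(sc,x0,method="Nelder-Mead",options=dict(initial_simplex=sx,maxiter=200,xatol=.02,fatol=1e-4)) if n!=2 else minimize(lambda y:sc([y[0],y[1],0]),x0,method="Nelder-Mead",options=dict(initial_simplex=sx,maxiter=200,xatol=.02,fatol=1e-4))
        print(n,q.x.round(2),q.fun.round(3))
E
python3 - <<'E'
from inh import *
m=np.load("ing.npy"); ys,xs=np.nonzero(m); print(ys.min(),ys.max(),xs.min(),xs.max())
fitin("ing.npy",174,status.state())
E
```

```text
138 203 366 387
2 [-1.52 -1.51] 0.042
3 [-1.94 -1.25  0.67] 0.046
4 [ 0.22  1.17  0.13 -2.1 ] 0.042
```

Emit:
apply_moves(
  motion=[
    [0,0,0,0.08,0.15,0.5,0],
    [0,0,0,0,0,1,0],
    [0,0,0,0,0,1,0],
    [0,0,0,0,0,1,0],
    [0,0,0,0,0,0.8,0],
    [0,0,0,0,0,0.35,0],
    [0,0,0,0,0,0,0],
    [0,0,0,0,0,0,0],
  ],
)

```text
t: 10.17
position: [0.5048, 0.0847, 0.1124]
ee_rot: [0.1, 0.995, -0.0, -0.0]
contact_force: [0.2, -0.4, -1.2]
opening: 0.0271
gripper_force: 98.5
```

```bash
sed -i 's/"ing.npy",r\[0\]/"ing2.npy",r[0]/' hand.py; python3 hand.py; python3 -c "
from inh import *
s=status.state(); fitin('ing2.npy',int(proj('scene',s['position'])[0][1])+3,s)"
```

```text
gun_grip scene [([376.3, 214.3], 0.65)] expected [[376.5 213.7]]
gun_nose scene [([373.9, 243.9], 0.63)] expected [[373.6 241.9]]
gun_grip top [] expected [[261.6 195.7]]
gun_nose top [] expected [[266.3 198. ]]
[([374.4, 222.8], 0.89, np.int64(604))]
375 222 pics/h101.png [0.50483359 0.08472533 0.11240846]
2 [-2.25 -4.59] 0.074
3 [-2.94 -4.4   1.15] 0.073
4 [ 1.68  2.08  0.14 -4.44] 0.064
```

View pics/h101.png

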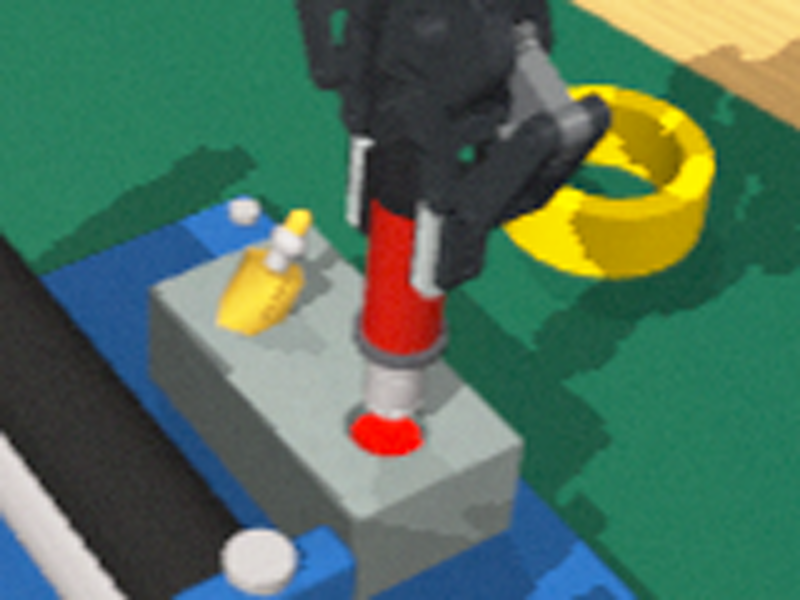

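The nose end, at about scene (373,242), sits over the recess, whose centre is at about (372.7,247.8). A shift of about 2 mm in +x and 1 mm in +y centres it. I'll lower it slowly.

Emit:
apply_moves(
  motion=[
    [0,0,0,-0.09,0.07,0.2,0],
    [0,0,0,0,0,0.2,0],
    [0,0,0,0,0,0.15,0],
    [0,0,0,0,0,0.1,0],
    [0,0,0,0,0,0,0],
  ],
)

```text
t: 10.93
position: [0.5064, 0.0857, 0.0986]
ee_rot: [0.1, 0.995, -0.0, -0.001]
contact_force: [0.5, -0.1, -1.7]
opening: 0.0274
gripper_force: 98.5
```

Emit:
apply_moves(
  motion=[
    [0,0,0,0,0,0.1,0],
    [0,0,0,0,0,0.1,0],
    [0,0,0,0,0,0,0],
    [0,0,0,0,0,0,0],
  ],
)

```text
t: 11.27
position: [0.507, 0.0857, 0.0955]
ee_rot: [0.1, 0.995, 0.0, 0.0]
contact_force: [-0.3, -0.4, 1.8]
opening: 0.0273
gripper_force: 98.5
```

Emit:
apply_moves(
  motion=[
    [0,0,0,0,0,0.1,0],
    [0,0,0,0,0,0.07,0],
    [0,0,0,0,0,0,0],
    [0,0,0,0,0,0,0],
  ],
)

```text
t: 11.6
position: [0.507, 0.0857, 0.0921]
ee_rot: [0.1, 0.995, 0.0, 0.0]
contact_force: [-0.5, -0.6, 4.5]
opening: 0.0273
gripper_force: 98.7
```

Emit:
apply_moves(
  motion=[
    [0,0,0,0,0,0.08,0],
    [0,0,0,0,0,0,0],
    [0,0,0,0,0,0,0],
  ],
)

```text
t: 11.85
position: [0.5079, 0.0857, 0.0915]
ee_rot: [0.1, 0.995, 0.0, 0.001]
contact_force: [-1.3, -0.4, 13.5]
opening: 0.0271
gripper_force: 99.5
```

The button has bottomed: the force stepped up to 13.5 N at the expected depth. I'll release it, retreat and tilt over the nipple.

Emit:
apply_moves(
  motion=[
    [0,0,0,0,0,-0.25,0],
    [0,0,0,0,0,-0.5,0],
    [0,0,0,0,0,-1,0],
    [0,0,0,0,0,-1,0],
    [0,0,0,0,0,-0.9,0],
    [0,0,0,0.5,-0.9,0,0],
    [0,0,0,0.5,-0.9,0,0],
    [0,0,0,0.5,-0.9,0,0],
    [0,0,0,0.5,-0.87,0,0],
    [0,-0.9,0,0,0,0,0],
    [0,-0.9,0,0,0,0,0],
  ],
)

```text
t: 12.77
position: [0.4531, 0.0229, 0.1635]
ee_rot: [0.1, 0.992, -0.007, 0.073]
contact_force: [0.7, -0.6, -3.1]
opening: 0.0274
gripper_force: 98.6
```

Emit:
apply_moves(
  motion=[
    [0,-0.9,0,0,0,0,0],
    [0,-0.9,0,0,0,0,0],
    [0,-0.9,0,0,0,0,0],
    [0,-0.9,0,0,0,0,0],
    [0,-0.85,0,0,0,0,0],
    [0,0,0,0,0,0,0],
    [0,0,0,0,0,0,0],
  ],
)

```text
t: 13.35
position: [0.4527, 0.0237, 0.1632]
ee_rot: [0.097, 0.964, -0.025, 0.245]
contact_force: [-0.1, -0.1, -1.2]
opening: 0.0274
gripper_force: 98.7
```

```bash
cat > plan.py <<'E'
from h import *
import sys
seat=np.array([float(v) for v in sys.argv[1:4]]); d=float(sys.argv[4]); g=.0473
s=status.state(); M=R.from_quat(s["ee_rot"])
n=R.from_euler("z",-.2).apply([-np.sin(.5),0,np.cos(.5)])
T=np.c_[np.cross(R.from_euler("z",-.2).apply([0,1,0]),-n),R.from_euler("z",-.2).apply([0,1,0]),-n]
rv=(M.inv()*R.from_matrix(T)).as_rotvec()/.08
tgt=seat+n*(d+g)
print("pos",s["position"],"F",s["contact_force"].round(1),"turn units",rv.round(2),"shift units",(M.inv().apply(tgt-s["position"])/.02).round(2))
nose=s["position"]+M.apply([0,0,g]); 
print("nose in seat frame mm",(T.T@(nose-seat)*[1e3,1e3,-1e3]).round(1))
E
python3 plan.py .4919 .0160 .073 .034
```

```text
pos [0.45272222 0.02369775 0.16318809] F [-0.1 -0.1 -1.2] turn units [-0.01 -0.03  0.  ] shift units [0.41 0.01 0.85]
nose in seat frame mm [-8.1 -0.3 51. ]
```

Emit:
apply_moves(
  motion=[
    [0,0,0,0.2,0,0.4,0],
    [0,0,0,0.21,0,0.4,0],
    [0,0,0,0,0,0,0],
    [0,0,0,0,0,0,0],
  ],
)

```text
t: 13.68
position: [0.4542, 0.0233, 0.1454]
ee_rot: [0.097, 0.964, -0.025, 0.245]
contact_force: [-0.3, -0.3, -1.7]
opening: 0.0272
gripper_force: 98.7
```

```bash
python3 plan.py .4919 .0160 .073 .024; sed -i 's/P+M.apply(\[0,0,0\]))\[0\]/P+M.apply([0,0,.05]))[0]/' hand.py; python3 hand.py
python3 - <<'E'
from h import *
for c in("scene","top"):
    for n,P in(("nipple_seat",[.4919,.016,.073]),("nipple_tip",[.4806,.0183,.0941])):
        print(c,n,[(np.round(x["location"],1).tolist(),round(x["conf"],2)) for x in pinpoint(c,n)[:2]],proj(c,P).round(1))
im=read_camera("top"); cv2.imwrite("pics/tn.png",cv2.resize(im[160:240,240:347,::-1],(800,598),interpolation=2))
E
```

```text
pos [0.45423039 0.0233193  0.14538463] F [-0.3 -0.3 -1.7] turn units [-0.01 -0.02 -0.  ] shift units [0.05 0.02 0.53]
nose in seat frame mm [-0.9 -0.4 34.6]
gun_grip scene [([376.9, 168.1], 0.82), ([373.3, 246.6], 0.25)] expected [[375.8 166.7]]
gun_nose scene [([357.8, 198.0], 0.98)] expected [[358.9 198.3]]
gun_grip top [([287.4, 224.9], 0.67), ([277.9, 198.8], 0.53)] expected [[288.5 225.4]]
gun_nose top [([295.1, 209.0], 0.92)] expected [[294.2 211. ]]
[([347.5, 217.1], 0.69, np.int64(249)), ([372.3, 175.1], 0.59, np.int64(711))]
357 200 pics/h136.png [0.45423039 0.0233193  0.14538463]
scene nipple_seat [([350.2, 214.4], 0.63)] [[350.5 214.9]]
scene nipple_tip [([354.3, 201.9], 0.75)] [[356.5 203.9]]
top nipple_seat [([297.5, 203.4], 0.6), ([295.4, 211.3], 0.51)] [[296.8 204.4]]
top nipple_tip [([295.1, 211.3], 0.49)] [[294.9 209. ]]
```

View pics/h136.png

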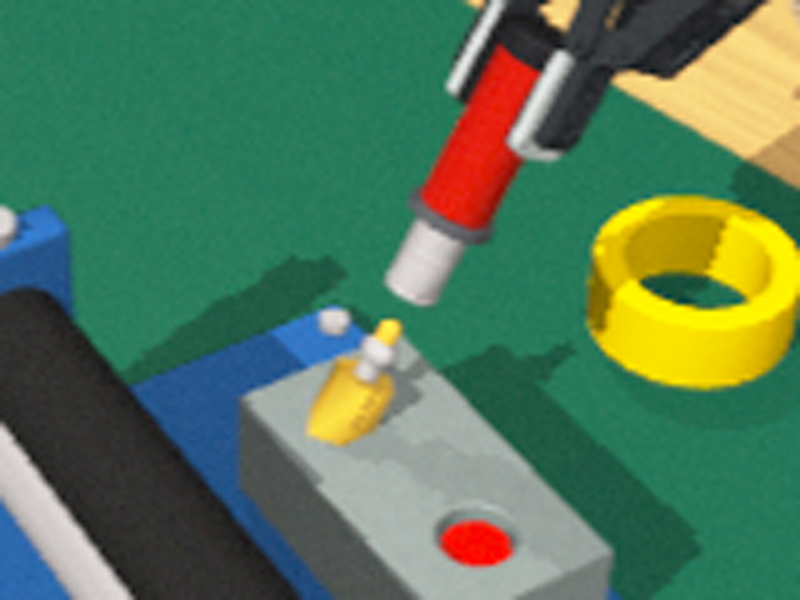

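View pics/tn.png

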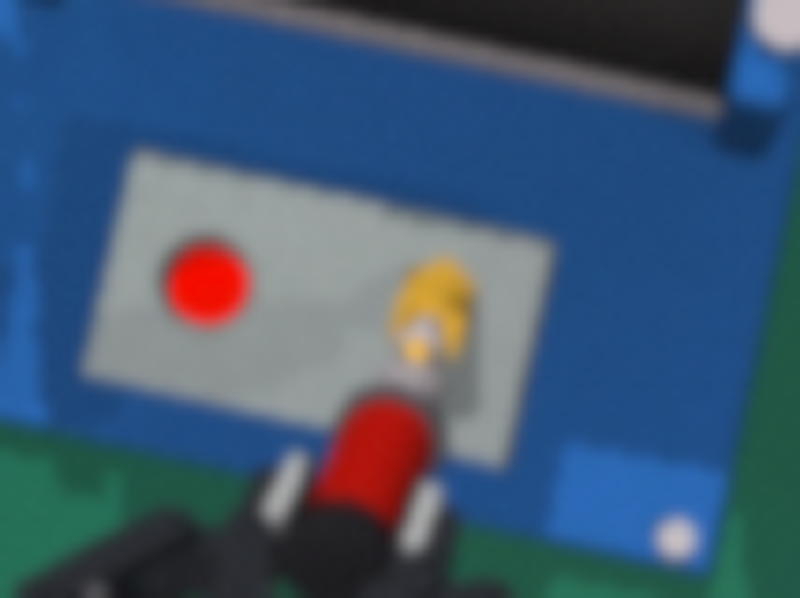

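The scene view shows the button back out. The gun axis runs through the nipple tip at crop (391,327), and the top view agrees within about 1 mm. I'll advance along the axis.

Emit:
apply_moves(
  motion=[
    [0,0,0,0.02,-0.02,0.25,0],
    [0,0,0,0,0,0.25,0],
    [0,0,0,0,0,0.15,0],
    [0,0,0,0,0,0,0],
    [0,0,0,0,0,0,0],
  ],
)

```text
t: 14.7
position: [0.4595, 0.022, 0.1333]
ee_rot: [0.097, 0.964, -0.025, 0.246]
contact_force: [-0.1, -0.1, -1.0]
opening: 0.0269
gripper_force: 98.7
```

Emit:
apply_moves(
  motion=[
    [0,0,0,0,0,0.12,0],
    [0,0,0,0,0,0.12,0],
    [0,0,0,0,0,0,0],
    [0,0,0,0,0,0,0],
  ],
)

```text
t: 15.03
position: [0.4619, 0.0216, 0.1294]
ee_rot: [0.097, 0.964, -0.025, 0.246]
contact_force: [0.7, 1.6, -0.9]
opening: 0.0271
gripper_force: 98.7
```

```bash
python3 plan.py .4919 .0160 .073 .0
```

```text
pos [0.46186935 0.02159894 0.1294484 ] F [ 0.7  1.6 -0.9] turn units [-0.  0. -0.] shift units [0.01 0.02 0.84]
nose in seat frame mm [-0.3 -0.5 16.9]
```

The pin is inside the mouth. There is a slight side force in +y, so I'll nudge that way and go on.

Emit:
apply_moves(
  motion=[
    [0,0,0,0,0.03,0.08,0],
    [0,0,0,0,0,0.08,0],
    [0,0,0,0,0,0,0],
  ],
)

```text
t: 15.28
position: [0.4636, 0.022, 0.1266]
ee_rot: [0.097, 0.964, -0.025, 0.246]
contact_force: [0.6, 1.9, -1.1]
opening: 0.027
gripper_force: 98.8
```

Emit:
apply_moves(
  motion=[
    [0,0,0,0,0,0.1,0],
    [0,0,0,0,0,0.1,0],
    [0,0,0,0,0,0,0],
  ],
)

```text
t: 15.53
position: [0.4655, 0.0215, 0.1231]
ee_rot: [0.097, 0.964, -0.025, 0.246]
contact_force: [1.8, 0.4, -2.7]
opening: 0.0275
gripper_force: 98.8
```

```bash
python3 plan.py .4919 .0160 .073 .0
```

```text
pos [0.46549902 0.02148876 0.12306514] F [ 1.8  0.4 -2.7] turn units [ 0.  0. -0.] shift units [ 0.02 -0.01  0.48]
nose in seat frame mm [-0.3  0.1  9.6]
```

Emit:
apply_moves(
  motion=[
    [0,0,0,0,0,0.1,0],
    [0,0,0,0,0,0.1,0],
    [0,0,0,0,0,0,0],
  ],
)

```text
t: 15.78
position: [0.4673, 0.0211, 0.1192]
ee_rot: [0.097, 0.964, -0.025, 0.246]
contact_force: [5.2, 3.1, -8.6]
opening: 0.0271
gripper_force: 98.8
```

Emit:
apply_moves(
  motion=[
    [0,0,0,0,0,0.1,0],
    [0,0,0,0,0,0.1,0],
    [0,0,0,0,0,0,0],
  ],
)

```text
t: 16.03
position: [0.4692, 0.0207, 0.1161]
ee_rot: [0.097, 0.964, -0.025, 0.246]
contact_force: [-2.4, 2.5, 3.7]
opening: 0.0269
gripper_force: 99.7
```

```bash
python3 plan.py .4919 .0160 .073 .0
```

```text
pos [0.46920453 0.0206823  0.11606858] F [-2.4  2.5  3.7] turn units [-0.  0. -0.] shift units [ 0.02 -0.    0.08]
nose in seat frame mm [-0.3  0.1  1.6]
```

Snapped: it was drawn on, and now the spring resists. I'll press to the seat.

Emit:
apply_moves(
  motion=[
    [0,0,0,0,0.02,0.08,0],
    [0,0,0,0,0,0,0],
    [0,0,0,0,0,0,0],
  ],
)

```text
t: 16.28
position: [0.4699, 0.0209, 0.1148]
ee_rot: [0.097, 0.964, -0.025, 0.246]
contact_force: [-3.8, 2.3, 5.0]
opening: 0.0271
gripper_force: 99.8
```

Emit:
apply_moves(
  motion=[
    [0,0,0,0,0,0.06,0],
    [0,0,0,0,0,0,0],
    [0,0,0,0,0,0,0],
  ],
)

```text
t: 16.53
position: [0.4705, 0.0208, 0.114]
ee_rot: [0.097, 0.964, -0.025, 0.246]
contact_force: [-4.5, 2.0, 8.1]
opening: 0.0273
gripper_force: 100.2
```

```bash
python3 plan.py .4919 .0160 .073 .0; python3 -c "
from h import *; print(status.state()['ft_torque'])"
```

```text
pos [0.47052823 0.02078019 0.11401888] F [-4.5  2.   8.1] turn units [-0.    0.01 -0.  ] shift units [ 0.02 -0.02 -0.04]
nose in seat frame mm [-0.5  0.4 -0.8]
[0.24083942 0.19969133 0.05726259]
```

Emit:
apply_moves(
  motion=[
    [0,0,0,0,0,0.05,0],
    [0,0,0,0,0,0,0],
    [0,0,0,0,0,0,0],
  ],
)

```text
t: 16.78
position: [0.4713, 0.0208, 0.1141]
ee_rot: [0.097, 0.964, -0.025, 0.247]
contact_force: [-16.2, 3.5, 27.4]
opening: 0.0274
gripper_force: 101.4
```

Emit:
apply_moves(
  motion=[
    [0,0,0,0,0,0.04,0],
    [0,0,0,0,0,0,0],
    [0,0,0,0,0,0,0],
  ],
)

```text
t: 17.03
position: [0.472, 0.0208, 0.1142]
ee_rot: [0.097, 0.964, -0.025, 0.248]
contact_force: [-25.4, 4.9, 44.7]
opening: 0.0273
gripper_force: 102.0
```

```bash
python3 plan.py .4919 .0160 .073 .0; python3 -c "
from h import *; print(status.state()['ft_torque'])"
```

```text
pos [0.47196998 0.0207572  0.11423722] F [-25.4   4.9  44.7] turn units [ 0.01  0.05 -0.  ] shift units [ 0.09 -0.04 -0.07]
nose in seat frame mm [-2.   0.7 -1.3]
[0.09021909 0.39362665 0.03505104]
```

There is a hard stop, with the gun seated. I'll ease to a moderate hold.

Emit:
apply_moves(
  motion=[
    [0,0,0,0,0,-0.05,0],
    [0,0,0,0,0,0,0],
    [0,0,0,0,0,0,0],
    [0,0,0,0,0,0,0],
  ],
)

```text
t: 17.37
position: [0.4711, 0.0208, 0.1141]
ee_rot: [0.097, 0.964, -0.025, 0.247]
contact_force: [-12.6, 3.1, 24.5]
opening: 0.027
gripper_force: 100.7
```

```bash
python3 plan.py .4919 .0160 .073 .0; sed -i 's/ing2/ing3/' hand.py; python3 hand.py
```

```text
pos [0.47109436 0.020765   0.11405415] F [-12.6   3.1  24.5] turn units [ 0.    0.02 -0.  ] shift units [ 0.05 -0.03 -0.05]
nose in seat frame mm [-1.   0.5 -1. ]
gun_grip scene [([367.3, 184.7], 0.58)] expected [[366.7 184.6]]
gun_nose scene [([347.8, 215.0], 0.89), ([355.1, 199.9], 0.48)] expected [[350.3 215.1]]
gun_grip top [([289.5, 217.9], 0.76)] expected [[291.4 217.2]]
gun_nose top [([297.5, 204.6], 0.96)] expected [[296.6 203.9]]
[([361.4, 195.4], 0.79, np.int64(625))]
349 216 pics/h173.png [0.47109436 0.020765   0.11405415]
```

View pics/h173.png

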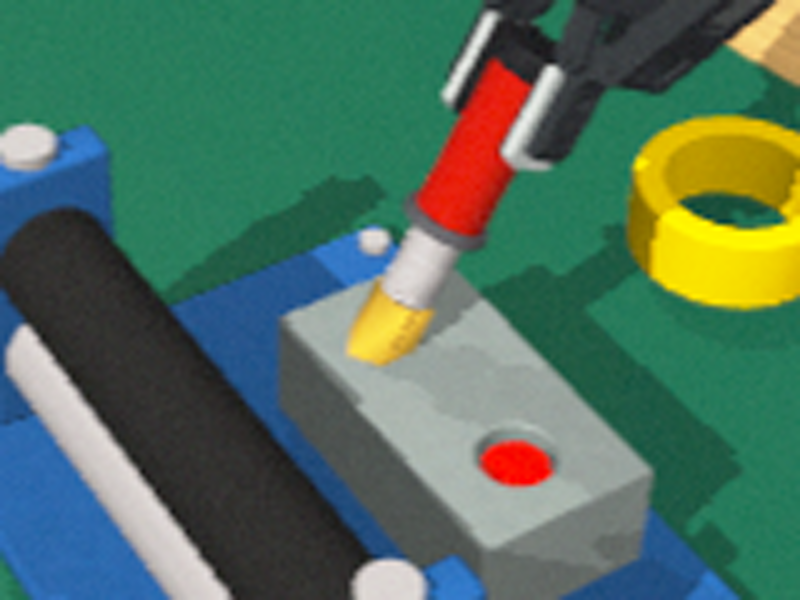

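The picture shows the nose flush on the brass seat at crop (408,300), in line with the nipple, and the red button out at (517,463). The hold is about 28 N axial, well above the 9 N spring. I'll hand the job in.

```bash
python3 -c "
from h import *; print(order.sign_off())"
```

```text
the job is handed in; nothing more can be done
None
```

The job is handed in: I pushed the relief button fully in and it came back out, then the gun snapped onto the nipple and is still gripped and held on the brass seat with about 28 N; no verdict was returned.

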